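Swap two stain bottles under the hood of a reagent dock

TASK

The red-capped and the blue-capped dropper bottle stand in each other's bay of the reagent dock. Swap them, and push each one back into its new bay until the green spring flag there snaps up and you feel the depth stop, without forcing it. Keep the bottles upright, touch the dock with nothing but the bottles, and leave everything else on the table alone.

Things in the scene. Friction and masses are not known exactly. Their poses are not given: they have to be found in the camera images.
- dock: fixed reagent dock: white base plate 155 (x) by 260 (y) by 5 mm, x from -75 to +80 mm, with two bays side by side, open towards the robot (-x). Origin on the table; x points into the bays, y left, z up; yaw within 0.2 rad. Back wall at x = +74 mm, end cheeks behind x = +33 mm, an amber hood on top. The table beside the dock's front is free for 80 mm past its left and right ends.
- hood_edge (a point): middle of the lower front edge of the amber hood that covers the bays over the dock's full width: dock x = -22 mm, 196 mm over the table; axes as the dock's. A gripper pointing straight down fits neither over a bottle in a bay nor behind it to push: tilt it by about 40 degrees, reaching forward and down beneath this edge.
- bay_left (a point): point on the floor of the left bay (5 mm over the table), dock x = 0, y = +60 mm; axes as the dock's. Two guide rails beside it, tops 17 mm over the table, 45 mm apart from x = -35 to +50 mm, flare to 61 mm apart at x = -54 mm. At the back is a depth stop, screwed to a depth that is not reported: a bottle's axis meets it at an x from -4 to +19 mm, so push until you feel it.
- bay_right (a point): the same point of the right bay, dock x = 0, y = -60 mm; its depth stop is set on its own
- flag_left (a joint): green flag of the left bay (rad): 0 = laid back, 0.92 = standing up. An over-centre spring holds it at either end. At 0 its black toe (mid-bay, tip 50 mm over the table) points to the mouth; a bottle pushed in meets it some 28 mm before the stop, needs 2 to 6 N (it also drags the bottle down), and about 8 mm before the stop the flag snaps up by itself, toe clear. Then comes the stop.
- flag_right (a joint): the same for the right bay
- buffer_left (a joint): squeeze of the rubber-faced depth stop of the left bay (m), 0 when nothing presses on it: two black lugs 14 to 26 mm apart across the bay, up to 60 mm over the table. It gives by 1 mm for every 4 N; 5 mm or more (20 N) is too rough. Released, it returns to 0.
- buffer_right (a joint): the same for the right bay
- stain_red_mid (a point): white dropper bottle, red cap, upright, about 120 g, 98 mm high; the point is on its axis 49 mm over its foot, z along the bottle. The round body, 35 mm across, reaches 64 mm over the foot: grip it there. Starts on the floor of one bay's mouth, axis 33 to 41 mm in front of (-x of) the bay point.
- stain_blue_mid (a point): the same kind of bottle with a blue cap, in the other bay
- oil_bottle_mid (a point): dark dropper bottle with a black cap, same size, on the table 190 to 220 mm in front of the dock's middle: leave it alone; the point is on its axis 49 mm over its foot
- petri_dish: flat clear dish, 62 mm across, 14 mm high, lying on the table: leave it alone; origin under its middle
- marker: white marker pen, 134 x 16 x 18 mm, lying on the table: leave it alone; origin under its middle, y along it
- sticky_pad: yellow pad of notes, 77 x 77 x 11 mm, on the table: leave it alone; origin under its middle

How it is judged:
At the end, for the whole second after the job is handed in: Each bottle stands upright (within 0.15 rad) and at rest on the floor of the bay in which the other one began, within 10 mm of the bay's middle sideways and no more than 14 mm in front of the bay point, and both flags stand up (over 0.75 rad) (value of joint each of flag_left, flag_right above 0.75 rad and ((x of stain_red_mid in the frame of bay_left between -0.014 and 0.03 m and y of stain_red_mid in the frame of bay_left between -0.01 and 0.01 m and z of stain_red_mid in the frame of bay_left below 0.053 m and distance of each of stain_red_mid, stain_blue_mid from where it was at the start of the episode above 0.08 m and angle between each of stain_red_mid, stain_blue_mid's own z axis and vertical below 0.15 rad and linear speed of each of stain_red, stain_blue below 0.02 m/s and x of stain_blue_mid in the frame of bay_right between -0.014 and 0.03 m and y of stain_blue_mid in the frame of bay_right between -0.01 and 0.01 m and z of stain_blue_mid in the frame of bay_right below 0.053 m) or (x of stain_red_mid in the frame of bay_right between -0.014 and 0.03 m and y of stain_red_mid in the frame of bay_right between -0.01 and 0.01 m and z of stain_red_mid in the frame of bay_right below 0.053 m and distance of each of stain_red_mid, stain_blue_mid from where it was at the start of the episode above 0.08 m and angle between each of stain_red_mid, stain_blue_mid's own z axis and vertical below 0.15 rad and linear speed of each of stain_red, stain_blue below 0.02 m/s and x of stain_blue_mid in the frame of bay_left between -0.014 and 0.03 m and y of stain_blue_mid in the frame of bay_left between -0.01 and 0.01 m and z of stain_blue_mid in the frame of bay_left below 0.053 m))); the robot touches nothing.
It fails at once if a bottle is tipped by more than 0.5 rad (angle between any of stain_red_mid, stain_blue_mid's own z axis and vertical above 0.5 rad).
It fails at once if a bottle is rammed into the dock with more than 50 N (contact force between any of stain_red, stain_blue and dock above 50 N).
It fails at once if a depth stop is squeezed by more than 5 mm (value of joint any of buffer_left, buffer_right above 0.005 m).
It fails at once if the gripper or arm presses on the dock or a flag with more than 2 N (contact force between any of the fingers, the arm and dock above 2 N).
It fails at once if another thing on the table is moved by more than 20 mm (distance of any of oil_bottle_mid, petri_dish, marker, sticky_pad from where it was at the start of the episode above 0.02 m).
It also fails if it takes over 61 s, if anything falls off the work surface, if the arm or the gripper's body presses on something with over 40 N, if the wrist force passes 120 N, or if a joint passes its speed limit or range.

ROBOT

A 7-joint arm with a two-finger parallel gripper is mounted at the origin on a cart in front of the work surface, level with it; the furniture and walls round the work are solid. World frame = base frame: x ahead of the robot, y to its left, z up, the work surface at z = 0. Lengths are in m, angles in rad, forces in N, time in s.
With the tool pointing down it reaches from about 0.35 to 0.9 m from the base axis. Payload 8.1 kg.
Tool frame: the origin (TCP) lies at the very end of the fingers, on their centre line; the grasp point (between the pads) lies 19 mm behind it (arm.tcp_to_grasp is the z of the grasp point in the tool frame, in m); z points along the fingers, y is the line along which they close (so a half turn about z gives the same grasp; the last joint's range is limited). The gripper opens to 92 mm and grips with 3 to 60 N. Pads are 19 mm wide; open, the fingers measure 130 mm over their backs; the gripper's body (75 mm by 190 mm) begins 47 mm behind the grasp point.
Start: joints at [-0.103, 0.434, 0.025, 1.573, -0.012, 1.134, -0.075], TCP at [0.625, -0, 0.227] pointing down, gripper open.
Joint ranges: [-2.62, 2.62], [-0.44, 2.09], [-1.27, 1.32], [0.08, 2.57], [-1.32, 4.46], [0.12, 2], [-2.74, 2.74]. Speed limits (rad/s): [2.22, 2.22, 3.01, 3.01, 3.14, 3.14, 3.14].

INTERFACE

Orientations are given as a rotation vector (axis times angle).
In Python, from cell import readout, vision, sign_off, arm gives the robot as it stands. The module is installed in compiled form; this text tells all that it offers.
- The arm moves only by the shell command python3 -m creep 'ROWS' [FORCE]. ROWS is JSON, a list of rows, each a list of 5 numbers: the shift along the tool's x, y, z in units of 4 cm (1.0 is 4 cm), then the turn about the tool's z in units of 4 degrees (1.0 is 4 degrees), then the opening, from 0 (shut) to 1 (fully open). A call has 1 to 12 rows; each row shifts and turns the commanded pose from where the row before left it, along the tool's axes as they then stand; what a row does not reach is not made up. A row lasts 1/8 s, in which the tool goes at most 62.5 mm and 10.7 degrees, less where a joint would pass 70% of its speed; a pose out of reach is approached as far as the arm can. A call with a number of a shift or a turn outside -1 to 1 is refused whole. A call with a gripper value outside its range is refused whole. The fingers move at their own pace and stop on an object; FORCE is the grip in N (left out, the last holds). Time passes only in rows, so rows that do not move let the fingers close. It gives the time, the measured TCP pose, the force, the opening and the grip force at its end, in the units of the state.
- readout.observe(): the state, without advancing time (a new reading comes with each control period).
- vision.get_image(name): name is "scene" or "side" or "wrist"; returns a dict with "pixels" (480x640x3 uint8, blue, green, red), "z_map" (480x640 float32, m along the optical axis (not along the pixel's ray), 0 where there is no reading), "camera_matrix" (3x3 intrinsics, pixels), "k1" (the pictures are not rectified: a ray, as slopes to the right and down, at radius r is drawn at 1 + k1 r^2 times it, then the intrinsics apply), "position" and "rotation" of the camera in the world. Camera axes: x right, y up, looking along -z (the intrinsics and any distortion apply to the point x, -y, -z); pixel columns grow to the right and rows downward; lengths in m; the calibration is good to about 2 mm. A picture is of the moment at which its call begins.
- sign_off(): hands the job in; it is judged then, once.
The state is a dict: "clock": time; "joints": joint angles; "dq": joint speeds; "joint_efforts": joint torques, N m; "position": TCP position; "ee_rot": TCP orientation; "force": force on the tool from outside, world axes, zero at the start; "ft_torque": the same for the moment, N m; "width": opening from 0.0 (shut) to 1.0 (fully open); "gripper_force": force on a finger pad.
Only numpy, scipy, OpenCV 4.12 (cv2) and the standard library are available. Lean on these libraries where they do the work, as an engineer would, in place of code of your own. Each camera call takes 0.05 s, during which the arm holds its last target. There are 200 camera calls.

## Working session

There is one attempt and no reset: what is moved stays moved. The work goes in short steps, Python scripts to look and compute and a shell command to move; the robot and the scene stay as the last step left them, time stands still between calls to the robot, and variables do not carry over. Pictures are saved under pics/ and viewed, at most 10 in all, crops included, and the job is handed in when it is done.

```bash
mkdir -p pics; ls
python3 - <<'E'
from cell import readout, vision, arm
import cv2, numpy as np
s=readout.observe()
for k in s: print(k,np.round(s[k],4))
print([a for a in dir(arm) if a[0]!='_'], arm.tcp_to_grasp)
ims=[]
for n in("scene","side","wrist"):
    im=vision.get_image(n); np.savez(f'pics/{n}0.npz',**im); ims.append(im['pixels'])
    print(n,np.round(im['position'],3),np.round(im['rotation'],3).tolist(),im['camera_matrix'].tolist(),im['k1'])
cv2.imwrite('pics/scene0.png',ims[0]); cv2.imwrite('pics/side_wrist0.png',np.hstack([cv2.resize(i,(400,300)) for i in ims[1:]]))
E
```

```text
pics
clock 0.0
joints [-0.1026  0.4352  0.025   1.5741 -0.0116  1.134  -0.0751]
dq [-0.0006 -0.0004 -0.0001  0.0015 -0.0006  0.001   0.0006]
joint_efforts [ 4.00000e-04 -6.67854e+01  9.84900e-01 -3.14464e+01 -6.05000e-02
  4.28000e-02  1.00000e-04]
position [ 6.245e-01 -1.000e-04  2.259e-01]
ee_rot [-2.2208e+00 -2.2206e+00  1.9000e-03]
force [-0.8596 -0.4424  0.4463]
ft_torque [-0.0038  0.0227  0.0409]
gripper_force 0.0
width 1.0032
['PlanningError', 'tcp_to_grasp'] -0.0188
scene [-0.296  0.823  0.719] [0.558, -1.216, -1.998] [[522.0897822794215, 0.0, 314.63053040924876], [0.0, 522.0897822794215, 237.84285930247995], [0.0, 0.0, 1.0]] -0.13312357328544497
side [ 0.485 -0.85   0.657] [1.064, -0.043, -0.023] [[443.9765264930857, 0.0, 319.5091951291854], [0.0, 443.9765264930857, 239.3099706186528], [0.0, 0.0, 1.0]] 0.019988123775954037
wrist [0.626 0.066 0.384] [-0.253, 0.002, -0.001] [[378.5721159358487, 0.0, 317.5588838925074], [0.0, 378.5721159358487, 236.56198992001632], [0.0, 0.0, 1.0]] 0.018465278886807678
```

View pics/scene0.png

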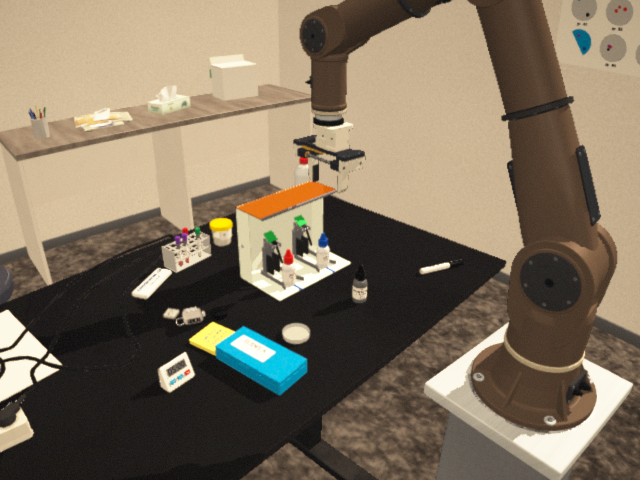

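View pics/side_wrist0.png

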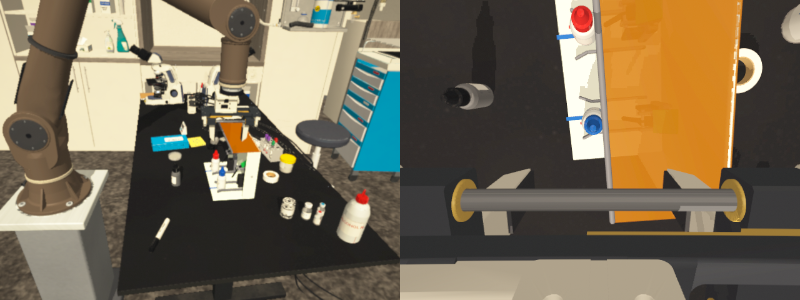

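```bash
cat > h.py <<'E'
import numpy as np, cv2
from scipy.spatial.transform import Rotation as R
def load(n): return dict(np.load(f'pics/{n}.npz'))
def rays(im,uv):
    uv=np.asarray(uv,float).reshape(-1,2); K=im['camera_matrix']
    d=(uv-[K[0,2],K[1,2]])/K[0,0]; k=float(im['k1']); s=d.copy()
    for _ in range(8): s=d/(1+k*(s**2).sum(1,keepdims=True))
    return np.c_[s[:,0],-s[:,1],-np.ones(len(s))]          # camera axes, unit depth
def rot(im): 
    r=np.asarray(im['rotation']); return R.from_rotvec(r).as_matrix() if r.size==3 else r
def pts(im,mask):
    v,u=np.nonzero(mask&(im['z_map']>0)); uv=np.c_[u,v]
    return uv,(rays(im,uv)*im['z_map'][v,u][:,None])@rot(im).T+im['position']
def hsv(im): return cv2.cvtColor(im['pixels'],cv2.COLOR_BGR2HSV).astype(int)
def col(im,lo,hi,s=120,v=60):
    H=hsv(im); h=H[...,0]; m=(h>=lo)&(h<=hi) if lo<=hi else (h>=lo)|(h<=hi)
    return m&(H[...,1]>s)&(H[...,2]>v)
def tri(obs):
    A=np.zeros((3,3));b=np.zeros(3)
    for im,uv in obs:
        d=(rays(im,uv)@rot(im).T)[0]; d/=np.linalg.norm(d); P=np.eye(3)-np.outer(d,d); A+=P; b+=P@im['position']
    return np.linalg.solve(A,b)
E
python3 - <<'E'
from h import *
for n in('scene0','side0','wrist0'):
    im=load(n); allm=np.ones((480,640),bool)
    uv,p=pts(im,col(im,5,20,150,100)); k=(p[:,2]>.15)&(p[:,2]<.24)&(abs(p[:,1])<.3)&(p[:,0]>.4)&(p[:,0]<1.1)
    q=p[k]
    if len(q)>50: print(n,'hood',len(q),np.round(np.median(q[:,2]),4),cv2.minAreaRect((q[:,:2]*1000).astype(np.float32)))
    for nm,lo,hi in(('red',172,6),('blue',100,125)):
        uv,p=pts(im,col(im,lo,hi,140,70)); k=(p[:,2]>.07)&(p[:,2]<.115)&(abs(p[:,1])<.3)&(p[:,0]>.4)&(p[:,0]<.9)
        if k.sum()>5: print(n,nm,k.sum(),np.round(uv[k].mean(0),1),np.round(np.median(p[k],0),4),np.round(p[k].min(0),3),np.round(p[k].max(0),3))
    H=hsv(im); uv,p=pts(im,(H[...,1]<60)&(H[...,2]>130)); k=(p[:,2]>.0015)&(p[:,2]<.0085)&(abs(p[:,1])<.2)&(p[:,0]>.45)&(p[:,0]<.9)
    print(n,'plate',k.sum(),cv2.minAreaRect((p[k][:,:2]*1000).astype(np.float32)) if k.sum()>9 else '')
    uv,p=pts(im,H[...,2]<90); k=(p[:,2]>.02)&(p[:,2]<.11)&(abs(p[:,1])<.2)&(p[:,0]>.3)&(p[:,0]<.56)
    if k.sum(): print(n,'oil',k.sum(),np.round(np.median(p[k],0),3))
E
```

```text
scene0 hood 1475 0.202 ((671.2922973632812, 87.87433624267578), (101.88682556152344, 261.6793212890625), 2.7353923320770264)
scene0 red 128 [264.7 250.7] [0.6001 0.1493 0.085 ] [0.589 0.134 0.071] [0.898 0.286 0.104]
scene0 blue 81 [323.1 240.1] [0.6095 0.023  0.0834] [0.602 0.008 0.071] [0.619 0.034 0.104]
scene0 plate 1411 ((641.2913818359375, 77.18067169189453), (157.51724243164062, 251.33883666992188), 2.700310468673706)
scene0 oil 161 [0.436 0.06  0.076]
side0 hood 1656 0.2021 ((763.1378173828125, -48.96917724609375), (198.4523468017578, 573.7750854492188), 35.26551055908203)
side0 red 123 [367.  242.4] [0.6063 0.138  0.0854] [0.594 0.128 0.07 ] [0.899 0.277 0.103]
side0 blue 85 [355. 275.] [0.6159 0.0105 0.0845] [0.607 0.004 0.071] [0.626 0.018 0.104]
side0 plate 1874 ((730.0476684570312, 21.127716064453125), (311.01531982421875, 379.4462890625), 4.515084266662598)
side0 oil 151 [0.443 0.046 0.076]
wrist0 hood 60344 0.2023 ((681.4345092773438, 40.78771209716797), (97.53191375732422, 171.9127197265625), 4.501346111297607)
wrist0 red 1118 [290.9  29.5] [0.6069 0.1387 0.0864] [0.594 0.13  0.07 ] [0.618 0.154 0.105]
wrist0 blue 713 [309.  199.5] [0.6186 0.0203 0.0871] [0.607 0.006 0.073] [0.629 0.03  0.104]
wrist0 plate 10065 ((667.8436889648438, 80.80351257324219), (478.0454406738281, 243.39144897460938), 11.064214706420898)
wrist0 oil 1419 [0.449 0.053 0.08 ]
```

```bash
python3 -m creep '[[0,0,-0.5,-1,0.65],[0,0,-0.5,-1,0.65],[0,0,-0.5,-1,0.65],[0,0,-0.5,-1,0.65],[0,0,-0.5,-1,0.65],[0,0,-0.5,-1,0.65],[0,0,-0.5,-1,0.65],[0,0,-0.5,-1,0.65],[0,0,-0.5,-1,0.65],[0,0,-0.5,-1,0.65],[0,0,-0.5,-1,0.65],[0,0,-0.5,-1,0.65]]'
cat > st.py <<'E'
from cell import readout
from h import *
s=readout.observe(); M=R.from_rotvec(s['ee_rot']).as_matrix(); z=M[:,2]
print('t',round(s['clock'],2),'q',np.round(s['joints'],3),'p',np.round(s['position'],4),'w',round(float(s['width']),3),'F',np.round(s['force'],1))
print('tilt',round(np.degrees(np.arccos(-z[2])),1),'az',round(np.degrees(np.arctan2(z[1],z[0])),1),'x',np.round(M[:,0],3),'y',np.round(M[:,1],3),'z',np.round(z,3))
E
python3 st.py
```

```text
clock: 1.65
position: [0.6248, -0.0001, 0.467]
ee_rot: [-1.122, -2.934, 0.0]
force: [0.7, -0.7, -0.8]
width: 0.647
gripper_force: 0.0
t 1.65 q [-0.015  0.367 -0.115  1.099  0.041  1.678  0.722] p [ 6.248e-01 -1.000e-04  4.670e-01] w 0.647 F [ 0.7 -0.7 -0.8]
tilt 0.0 az -173.0 x [-0.745  0.668  0.   ] y [ 0.668  0.745 -0.   ] z [-0.001 -0.    -1.   ]
```

```bash
python3 -m creep '[[0,0,-0.5,-1,0.65],[0,0,-0.5,-1,0.65],[0,0,-0.5,-1,0.65],[0,0,-0.5,-1,0.65],[0,0,-0.5,-1,0.65],[0,0,-0.5,-1,0.65],[0,0,-0.5,-1,0.65],[0,0,-0.5,-1,0.65],[0,0,-0.5,-1,0.65],[0,0,-0.5,-1,0.65]]'
python3 st.py
```

```text
clock: 2.9
position: [0.6071, 0.0002, 0.6197]
ee_rot: [0.073, 3.09, 0.0]
force: [0.2, -0.8, 0.3]
width: 0.653
gripper_force: 0.0
t 2.9 q [-0.248  0.382  0.33   0.722 -0.135  2.002  1.52 ] p [6.071e-01 2.000e-04 6.197e-01] w 0.653 F [ 0.2 -0.8  0.3]
tilt 2.9 az -1.0 x [-0.998  0.048 -0.05 ] y [0.047 0.999 0.002] z [ 0.05  -0.001 -0.999]
```

```bash
python3 -m creep '[[0,0,-1,0,0.65],[0,0,-1,0,0.65],[0,0,-1,0,0.65],[0,0,-1,0,0.65]]'
python3 st.py;  python3 -m creep '[[-1,0,0,0,0.65],[-1,0,0,0,0.65],[-1,0,0,0,0.65],[-1,0,0,0,0.65]]'
python3 st.py
```

```text
clock: 3.4
position: [0.5635, -0.0001, 0.6883]
ee_rot: [0.075, 2.972, 0.006]
force: [-0.6, -0.3, -0.6]
width: 0.651
gripper_force: 0.0
t 3.4 q [-0.343  0.264  0.424  0.725 -0.13   2.002  1.515] p [ 5.635e-01 -1.000e-04  6.883e-01] w 0.651 F [-0.6 -0.3 -0.6]
tilt 9.6 az -0.0 x [-0.985  0.05  -0.167] y [0.05  0.999 0.008] z [ 0.168 -0.    -0.986]
clock: 3.9
position: [0.6983, -0.0075, 0.6638]
ee_rot: [0.072, 2.905, 0.007]
force: [0.3, 0.6, 0.1]
width: 0.653
gripper_force: 0.0
t 3.9 q [-0.172  0.518  0.362  0.402 -0.226  2.002  1.527] p [ 0.6983 -0.0075  0.6638] w 0.653 F [0.3 0.6 0.1]
tilt 13.5 az -0.2 x [-0.971  0.05  -0.233] y [0.048 0.999 0.011] z [ 0.233 -0.001 -0.972]
```

```bash
python3 -m creep '[[-0.2,0,-1,0,0.65],[-0.2,0,-1,0,0.65],[-0.2,0,-1,0,0.65],[-0.2,0,-1,0,0.65],[-0.2,0,-1,0,0.65],[-0.2,0,-1,0,0.65]]'
python3 st.py;  python3 -m creep '[[-0.7,0,-0.7,0,0.65],[-0.7,0,-0.7,0,0.65],[-0.7,0,-0.7,0,0.65],[-0.7,0,-0.7,0,0.65],[-0.7,0,-0.7,0,0.65],[-0.7,0,-0.7,0,0.65]]'
python3 st.py
```

```text
clock: 4.65
position: [0.6159, -0.0089, 0.7756]
ee_rot: [0.068, 2.742, 0.011]
force: [0.7, -1.4, 0.4]
width: 0.652
gripper_force: 0.0
t 4.65 q [-0.254  0.334  0.437  0.425 -0.208  2.002  1.528] p [ 0.6159 -0.0089  0.7756] w 0.652 F [ 0.7 -1.4  0.4]
tilt 22.9 az -0.3 x [-0.92   0.05  -0.388] y [0.046 0.999 0.017] z [ 0.389 -0.002 -0.921]
clock: 5.4
position: [0.6335, -0.0152, 0.845]
ee_rot: [0.065, 2.564, 0.012]
force: [-1.0, 0.2, -0.2]
width: 0.649
gripper_force: 0.0
t 5.4 q [-0.199  0.378  0.575  0.207 -0.388  2.002  1.531] p [ 0.6335 -0.0152  0.845 ] w 0.649 F [-1.   0.2 -0.2]
tilt 33.1 az -0.5 x [-0.837  0.049 -0.545] y [0.044 0.999 0.023] z [ 0.545 -0.005 -0.838]
```

```bash
python3 -m creep '[[-0.6,0.3,-0.8,-0.2,0.65],[-0.6,0.3,-0.8,-0.2,0.65],[-0.6,0.3,-0.8,-0.2,0.65],[-0.6,0.3,-0.8,-0.2,0.65]]'
python3 st.py
```

```text
clock: 5.9
position: [0.6016, 0.0293, 0.9005]
ee_rot: [-0.008, 2.453, -0.007]
force: [-0.2, -0.2, -0.3]
width: 0.652
gripper_force: 0.0
t 5.9 q [-0.335  0.338  0.767  0.145 -0.477  2.002  1.53 ] p [0.6016 0.0293 0.9005] w 0.652 F [-0.2 -0.2 -0.3]
tilt 39.4 az -0.3 x [-0.772 -0.008 -0.635] y [-0.004  1.    -0.007] z [ 0.635 -0.003 -0.772]
```

```bash
python3 -m creep '[[1,0.06,0.87,0,0.65],[1,0.06,0.87,0,0.65],[1,0.06,0.87,0,0.65],[1,0.06,0.87,0,0.65],[1,0.06,0.87,0,0.65],[1,0.06,0.87,0,0.65],[1,0.06,0.87,0,0.65],[1,0.06,0.87,0,0.65]]'
python3 st.py; python3 -m creep '[[1,0.06,0.87,0,0.65],[1,0.06,0.87,0,0.65],[1,0.06,0.87,0,0.65],[1,0.06,0.87,0,0.65],[1,0.06,0.87,0,0.65],[0,0,0,0,0.65]]'
python3 st.py
python3 - <<'E'
from cell import vision
from h import *
im=vision.get_image('wrist'); np.savez('pics/wrist1.npz',**im); cv2.imwrite('pics/wrist1.png',im['pixels'])
E
```

```text
clock: 6.9
position: [0.5409, 0.063, 0.6457]
ee_rot: [0.093, 2.43, 0.039]
force: [0.3, 0.4, -0.7]
width: 0.648
gripper_force: 0.0
t 6.9 q [-1.229 -0.334  0.514  1.55   0.608  1.317  0.821] p [0.5409 0.063  0.6457] w 0.648 F [ 0.3  0.4 -0.7]
tilt 40.7 az 0.3 x [-0.756  0.077 -0.65 ] y [0.056 0.997 0.053] z [ 0.652  0.004 -0.758]
clock: 7.65
position: [0.5024, 0.0887, 0.382]
ee_rot: [0.092, 2.436, 0.03]
force: [0.4, 0.5, 1.3]
width: 0.655
gripper_force: 0.0
t 7.65 q [-1.126 -0.325  0.435  2.189  0.8    0.817  0.385] p [0.5024 0.0887 0.382 ] w 0.655 F [0.4 0.5 1.3]
tilt 40.3 az -0.3 x [-0.76   0.074 -0.646] y [0.059 0.997 0.046] z [ 0.647 -0.003 -0.762]
```

View pics/wrist1.png

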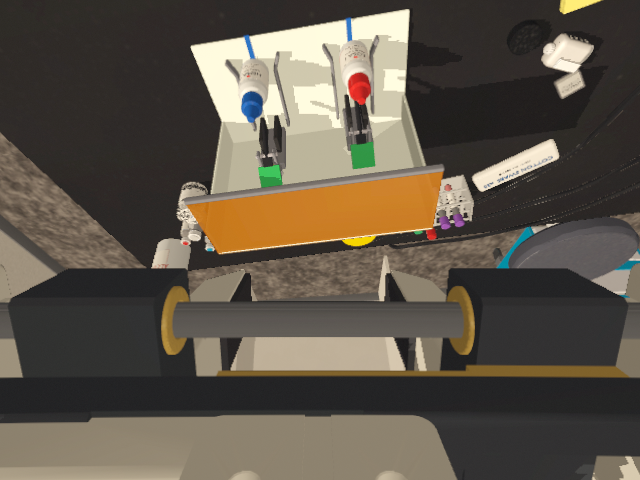

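```bash
cat > meas.py <<'E'
import sys
from h import *
im=load(sys.argv[1])
def onz(uv,z):
    d=rays(im,uv)@rot(im).T; c=im['position']; return c+d*((z-c[2])/d[:,2])[:,None]
H=hsv(im); uv,p=pts(im,(H[...,1]<80)&(H[...,2]>120)); k=(p[:,2]>.001)&(p[:,2]<.009)&(p[:,1]>-.1)&(p[:,1]<.26)&(p[:,0]>.5)&(p[:,0]<.75)
m=np.zeros((480,640),np.uint8); m[uv[k][:,1],uv[k][:,0]]=255; m=cv2.morphologyEx(m,cv2.MORPH_OPEN,np.ones((3,3)))
print('plate rect',cv2.minAreaRect((p[k][:,:2]*1000).astype(np.float32)))
u0,p0=pts(im,m>0); hull=cv2.convexHull(u0.astype(np.int32)); print('hull px',cv2.approxPolyDP(hull,4,True).reshape(-1,2).tolist())
for nm,lo,hi in(('red',172,6),('blue',100,125)):
    u,p=pts(im,col(im,lo,hi,130,60)); k=(p[:,2]>.085)&(p[:,2]<.11)&(abs(p[:,1]-.08)<.12)&(p[:,0]>.5)&(p[:,0]<.8)
    print(nm,k.sum(),np.round(np.median(p[k],0),4),'range',np.round(np.percentile(p[k],[2,98],axis=0),4).tolist())
    c=np.median(p[k],0)
    u,p=pts(im,np.ones((480,640),bool)); k=(p[:,2]>.025)&(p[:,2]<.062)&(np.hypot(p[:,0]-c[0],p[:,1]-c[1])<.025); q=p[k]
    from scipy.optimize import least_squares
    r=least_squares(lambda x:np.hypot(q[:,0]-x[0],q[:,1]-x[1])-.0175,c[:2]-[0,0],loss='soft_l1',f_scale=.001); print('  body circle',k.sum(),np.round(r.x,4),'mean res',np.round(np.median(abs(r.fun)),4))
c=onz([[193,46],[409,10]],.005); e=c[1]-c[0]; print('front corners',np.round(c,4).tolist(),'len',np.linalg.norm(e),'yaw deg',np.degrees(np.arctan2(-e[0],e[1])))
E
python3 meas.py wrist1
```

```text
plate rect ((647.9910278320312, 68.17493438720703), (162.8653106689453, 294.50897216796875), 7.215409278869629)
hull px [[409, 10], [404, 95], [396, 121], [233, 143], [191, 50], [193, 45]]
red 316 [0.6016 0.1408 0.0902] range [[0.5952, 0.1309, 0.0851], [0.6117, 0.1518, 0.1037]]
  body circle 656 [0.6058 0.1414] mean res 0.0004
blue 275 [0.6136 0.0188 0.0903] range [[0.6074, 0.0079, 0.0852], [0.6218, 0.0283, 0.1035]]
  body circle 626 [0.6181 0.0173] mean res 0.0005
front corners [[0.5816, -0.0495, 0.005], [0.5616, 0.2047, 0.005]] len 0.2550390800502674 yaw deg 4.496320422103588
```

```bash
python3 -m creep '[[0,0,0,-1,0.65],[0.52,-0.3,0.87,0,0.65],[0.52,-0.3,0.87,0,0.65],[0.52,-0.3,0.87,0,0.65],[0.52,-0.3,0.87,0,0.65],[0.52,-0.3,0.87,0,0.65],[0.52,-0.3,0.87,0,0.65],[0,0,0,0,0.65]]'
python3 st.py
```

```text
clock: 8.7
position: [0.553, 0.0293, 0.2253]
ee_rot: [0.018, 2.375, -0.035]
force: [0.3, -0.2, 0.2]
width: 0.652
gripper_force: 0.0
t 8.7 q [-0.824  0.031  0.54   2.455  1.91   0.227 -0.57 ] p [0.553  0.0293 0.2253] w 0.652 F [ 0.3 -0.2  0.2]
tilt 43.9 az -2.5 x [-0.721  0.003 -0.693] y [ 0.023  1.    -0.02 ] z [ 0.693 -0.03  -0.72 ]
```

```bash
python3 -m creep '[[0.33,-0.05,0.26,0,0.65],[0.33,-0.05,0.26,0,0.65],[0.33,-0.05,0.26,0,0.65],[0.33,-0.05,0.26,0,0.65],[0.33,-0.05,0.26,0,0.65],[0,0,0,0,0.65]]'
python3 st.py
```

```text
clock: 9.45
position: [0.5397, 0.0176, 0.1424]
ee_rot: [0.018, 2.377, -0.037]
force: [0.2, -0.8, -0.2]
width: 0.652
gripper_force: 0.0
t 9.45 q [-0.46   0.249  0.204  2.565  2.715  0.436 -1.41 ] p [0.5397 0.0176 0.1424] w 0.652 F [ 0.2 -0.8 -0.2]
tilt 43.8 az -2.7 x [-0.722  0.003 -0.692] y [ 0.024  0.999 -0.021] z [ 0.692 -0.032 -0.722]
```

```bash
python3 -m creep '[[0.03,0.015,0.66,0,0.65],[0.03,0.015,0.66,0,0.65],[0.03,0.015,0.66,0,0.65],[0.03,0.015,0.66,0,0.65],[0.03,0.015,0.66,0,0.65],[0,0,0,0,0.65]]'
python3 st.py;python3 - <<'E'
from cell import vision
from h import *
im=vision.get_image('wrist'); np.savez('pics/wrist2.npz',**im); cv2.imwrite('pics/wrist2.png',im['pixels'])
E
```

```text
clock: 10.2
position: [0.6271, 0.017, 0.0424]
ee_rot: [0.017, 2.377, -0.038]
force: [0.8, -0.3, 0.2]
width: 0.647
gripper_force: 0.0
t 10.2 q [-0.295  0.599  0.098  2.422  2.905  0.633 -1.574] p [0.6271 0.017  0.0424] w 0.647 F [ 0.8 -0.3  0.2]
tilt 43.8 az -2.7 x [-0.722  0.001 -0.692] y [ 0.023  0.999 -0.023] z [ 0.692 -0.032 -0.721]
```

View pics/wrist2.png

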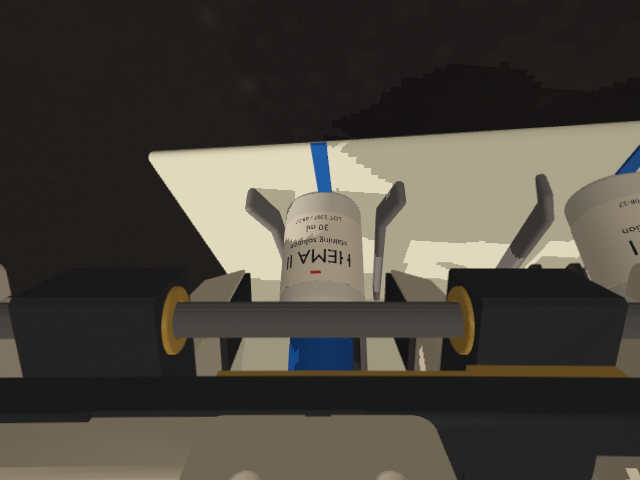

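```bash
python3 -m creep '[[0,0,0,0,0.3],[0,0,0,0,0.3],[0,0,0,0,0.3],[0,0,0,0,0.3],[0,0,-0.2,0,0.3],[0,0,-0.4,0,0.3],[0,0,-0.5,0,0.3],[0,0,-0.5,0,0.3],[0,0,0,0,0.3]]' 25
python3 st.py
```

```text
clock: 11.38
position: [0.5789, 0.0193, 0.0885]
ee_rot: [0.018, 2.38, -0.033]
force: [0.3, -0.5, -1.3]
width: 0.377
gripper_force: 24.9
t 11.38 q [-0.353  0.444  0.124  2.514  2.852  0.568 -1.541] p [0.5789 0.0193 0.0885] w 0.377 F [ 0.3 -0.5 -1.3]
tilt 43.6 az -2.4 x [-0.724  0.003 -0.69 ] y [ 0.022  1.    -0.019] z [ 0.689 -0.029 -0.724]
```

```bash
python3 -m creep '[[-0.15,-0.4,0.16,0,0.3],[-0.15,-0.7,0.16,0,0.3],[-0.15,-0.7,0.16,0,0.3],[-0.15,-0.7,0.16,0,0.3],[-0.15,-0.7,0.16,0,0.3],[0,0,0,0,0.3]]'
python3 st.py; python3 -m creep '[[0.2,0.02,0.22,0,0.3],[0.2,0.02,0.22,0,0.3],[0.2,0.02,0.22,0,0.3],[0,0,0,0,0.3]]'; python3 st.py
```

```text
clock: 12.12
position: [0.6214, -0.1131, 0.0874]
ee_rot: [0.023, 2.38, -0.037]
force: [-0.1, -0.3, -1.2]
width: 0.384
gripper_force: 24.9
t 12.12 q [ 0.095  0.481  0.044  2.383  3.3    0.488 -1.634] p [ 0.6214 -0.1131  0.0874] w 0.384 F [-0.1 -0.3 -1.2]
tilt 43.6 az -2.8 x [-0.724  0.006 -0.69 ] y [ 0.027  0.999 -0.02 ] z [ 0.689 -0.033 -0.724]
clock: 12.62
position: [0.6211, -0.1071, 0.0499]
ee_rot: [0.016, 2.384, -0.033]
force: [-0.2, -0.1, -1.7]
width: 0.375
gripper_force: 24.9
t 12.62 q [ 0.078  0.575  0.052  2.4    3.277  0.595 -1.616] p [ 0.6211 -0.1071  0.0499] w 0.375 F [-0.2 -0.1 -1.7]
tilt 43.4 az -2.4 x [-0.726  0.002 -0.687] y [ 0.021  1.    -0.019] z [ 0.687 -0.028 -0.726]
```

```bash
python3 -m creep '[[0.1,0,0.1,0,0.3],[0.08,0,0.08,0,0.3],[0,0,0,0,0.3]]'; python3 st.py; python3 -m creep '[[0.03,0,0.03,0,0.3],[0,0,0,0,0.3],[0,0,0,0,0.45],[0,0,0,0,0.65],[0,0,0,0,0.65],[0,0,-0.3,0,0.65],[0,0,-1,0,0.65],[0,0,-1,0,0.65],[0,0,-1,0,0.65]]'; python3 st.py
```

```text
clock: 13.0
position: [0.6214, -0.1083, 0.0413]
ee_rot: [0.018, 2.381, -0.034]
force: [0.0, 0.0, -0.4]
width: 0.375
gripper_force: 24.9
t 13.0 q [ 0.08   0.6    0.053  2.403  3.273  0.624 -1.612] p [ 0.6214 -0.1083  0.0413] w 0.375 F [ 0.   0.  -0.4]
tilt 43.6 az -2.5 x [-0.725  0.003 -0.689] y [ 0.023  1.    -0.019] z [ 0.689 -0.03  -0.724]
clock: 14.12
position: [0.5289, -0.1042, 0.1363]
ee_rot: [0.018, 2.381, -0.034]
force: [-0.0, -0.9, 0.7]
width: 0.649
gripper_force: 0.0
t 14.12 q [ 0.12   0.267  0.03   2.55   3.327  0.44  -1.639] p [ 0.5289 -0.1042  0.1363] w 0.649 F [-0.  -0.9  0.7]
tilt 43.6 az -2.5 x [-0.725  0.003 -0.689] y [ 0.023  1.    -0.02 ] z [ 0.689 -0.03  -0.724]
```

```bash
python3 -m creep '[[0,0.5,0.06,0,0.65],[0,0.82,0.06,0,0.65],[0,0.82,0.06,0,0.65],[0,0.82,0.06,0,0.65],[0,0.82,0.06,0,0.65],[0,0.82,0.06,0,0.65],[0,0.82,0.06,0,0.65],[0,0.8,0.06,0,0.65],[0,0,0,0,0.65]]'; python3 st.py
cat > caps.py <<'E'
from cell import vision
from h import *
for n in('scene','side'):
    im=vision.get_image(n); np.savez(f'pics/{n}L.npz',**im)
    for nm,lo,hi in(('red',172,6),('blue',100,125)):
        uv,p=pts(im,col(im,lo,hi,140,70)); k=(p[:,2]>.07)&(p[:,2]<.16)&(p[:,1]<.2)&(p[:,1]>-.25)&(p[:,0]>.4)&(p[:,0]<.75)
        if k.sum()>5: print(n,nm,k.sum(),np.round(np.median(p[k],0),4),np.round(p[k].max(0)[2],3))
E
python3 caps.py
```

```text
clock: 15.25
position: [0.5492, 0.1469, 0.1172]
ee_rot: [0.013, 2.38, -0.03]
force: [0.9, 0.3, -0.5]
width: 0.65
gripper_force: 0.0
t 15.25 q [-0.641  0.365 -0.009  2.469  2.154  0.555 -1.167] p [0.5492 0.1469 0.1172] w 0.65 F [ 0.9  0.3 -0.5]
tilt 43.6 az -2.1 x [-0.724  0.001 -0.69 ] y [ 0.018  1.    -0.018] z [ 0.69  -0.025 -0.724]
scene blue 21 [ 0.6024 -0.108   0.0765] 0.083
side red 94 [0.6036 0.1361 0.0848] 0.105
side blue 99 [ 0.6124 -0.1166  0.0819] 0.099
```

```bash
python3 -m creep '[[0.02,-0.02,0.5,0,0.65],[0.02,-0.02,0.5,0,0.65],[0.02,-0.02,0.5,0,0.65],[0.02,-0.02,0.5,0,0.65],[0.01,-0.02,0.48,0,0.65],[0,0,0,0,0.65]]'; python3 st.py; python3 -m creep '[[0,0,0,0,0.3],[0,0,0,0,0.3],[0,0,0,0,0.3],[0,0,0,0,0.3],[0,0,-0.2,0,0.3],[0,0,-0.4,0,0.3],[0,0,-0.5,0,0.3],[0,0,-0.5,0,0.3],[0,0,0,0,0.3]]' 25
python3 st.py
```

```text
clock: 16.1
position: [0.615, 0.1345, 0.0419]
ee_rot: [0.021, 2.382, -0.036]
force: [-0.5, -0.3, -0.4]
width: 0.649
gripper_force: 0.0
t 16.1 q [-0.471  0.6   -0.066  2.372  2.415  0.647 -1.336] p [0.615  0.1345 0.0419] w 0.649 F [-0.5 -0.3 -0.4]
tilt 43.5 az -2.7 x [-0.725  0.004 -0.689] y [ 0.025  0.999 -0.02 ] z [ 0.688 -0.032 -0.725]
clock: 17.23
position: [0.5698, 0.139, 0.0899]
ee_rot: [0.017, 2.38, -0.032]
force: [0.1, 0.6, -2.0]
width: 0.379
gripper_force: 24.8
t 17.23 q [-0.566  0.452 -0.037  2.45   2.284  0.595 -1.264] p [0.5698 0.139  0.0899] w 0.379 F [ 0.1  0.6 -2. ]
tilt 43.6 az -2.4 x [-0.724  0.003 -0.69 ] y [ 0.022  1.    -0.019] z [ 0.689 -0.028 -0.724]
```

```bash
python3 -m creep '[[-0.03,-0.4,0.02,0,0.3],[-0.03,-0.7,0.02,0,0.3],[-0.03,-0.7,0.02,0,0.3],[-0.03,-0.7,0.02,0,0.3],[-0.03,-0.59,0.02,0,0.3],[0,0,0,0,0.3],[0,0,0,0,0.3]]'
python3 st.py;python3 - <<'E'
from cell import vision
from h import *
im=vision.get_image('wrist'); np.savez('pics/wrist3.npz',**im); cv2.imwrite('pics/wrist3.png',im['pixels'])
E
```

```text
clock: 18.1
position: [0.5754, 0.0155, 0.0923]
ee_rot: [0.018, 2.381, -0.033]
force: [0.4, -0.6, -1.5]
width: 0.376
gripper_force: 24.7
t 18.1 q [-0.185  0.428 -0.077  2.507  2.716  0.578 -1.377] p [0.5754 0.0155 0.0923] w 0.376 F [ 0.4 -0.6 -1.5]
tilt 43.6 az -2.4 x [-0.725  0.003 -0.689] y [ 0.022  1.    -0.019] z [ 0.689 -0.029 -0.724]
```

View pics/wrist3.png

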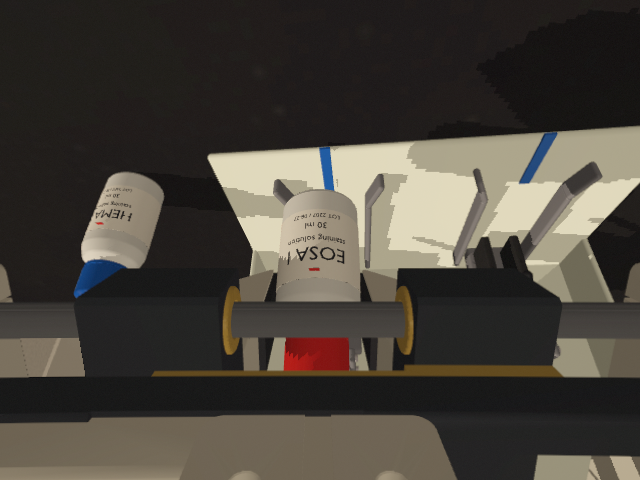

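Run:
```python
from h import *
for f in('wrist2','wrist3'):
    im=load(f); u,p=pts(im,col(im,100,120,130,60)); k=(p[:,2]>.002)&(p[:,2]<.009); q=p[k][:,:2]
    for nm,a in(('R',(q[:,1]<.06)&(q[:,1]>-.03)),('L',q[:,1]>.09)):
        if a.sum()>20:
            vx,vy,x,y=cv2.fitLine(q[a].astype(np.float32),cv2.DIST_HUBER,0,.01,.01).ravel(); print(f,nm,a.sum(),'mean',np.round([x,y],4),'yaw',np.round(np.degrees(np.arctan(vy/vx)),2),'xr',np.round([q[a][:,0].min(),q[a][:,0].max()],4))
```

```text
wrist2 R 706 mean [0.5854 0.0176] yaw 4.54 xr [0.5723 0.6013]
wrist2 L 310 mean [0.5837 0.1365] yaw 19.81 xr [0.5743 0.5912]
wrist3 R 393 mean [0.5893 0.0178] yaw 4.68 xr [0.5726 0.6099]
wrist3 L 537 mean [0.5809 0.137 ] yaw 4.31 xr [0.5626 0.6031]
```

```bash
python3 -m creep '[[0,0.03,0.45,0,0.3],[0,0.04,0.45,0,0.3],[0,0.04,0.45,0,0.3],[0,0.035,0.34,0,0.3],[0,0,0,0,0.3],[0,0,0,0,0.3]]'
python3 st.py
```

```text
clock: 18.9
position: [0.6215, 0.0191, 0.0433]
ee_rot: [0.017, 2.382, -0.034]
force: [-0.1, -0.1, -0.7]
width: 0.375
gripper_force: 25.0
t 18.9 q [-0.156  0.589 -0.09   2.42   2.765  0.648 -1.403] p [0.6215 0.0191 0.0433] w 0.375 F [-0.1 -0.1 -0.7]
tilt 43.6 az -2.4 x [-0.725  0.003 -0.689] y [ 0.022  1.    -0.019] z [ 0.688 -0.029 -0.725]
```

```bash
python3 -m creep '[[-0.09,0.0125,0.085,0,0.3],[-0.09,0.0125,0.085,0,0.3],[-0.09,0.0125,0.085,0,0.3]]'
python3 -m creep '[[-0.09,0.0125,0.085,0,0.3],[-0.045,0.006,0.043,0,0.3]]'
python3 -m creep '[[-0.045,0.006,0.043,0,0.3],[-0.045,0.006,0.043,0,0.3]]'
python3 st.py
```

```text
clock: 19.27
position: [0.6374, 0.02, 0.0437]
ee_rot: [0.018, 2.38, -0.034]
force: [-0.5, 0.5, 0.1]
width: 0.378
gripper_force: 25.0
clock: 19.52
position: [0.6448, 0.0207, 0.0436]
ee_rot: [0.018, 2.38, -0.034]
force: [0.6, -0.4, -1.6]
width: 0.375
gripper_force: 25.0
clock: 19.77
position: [0.6493, 0.021, 0.0433]
ee_rot: [0.018, 2.381, -0.034]
force: [-2.3, -0.3, -0.8]
width: 0.374
gripper_force: 25.0
t 19.77 q [-0.157  0.6   -0.074  2.356  2.761  0.596 -1.386] p [0.6493 0.021  0.0433] w 0.374 F [-2.3 -0.3 -0.8]
tilt 43.6 az -2.5 x [-0.725  0.003 -0.689] y [ 0.023  1.    -0.019] z [ 0.689 -0.03  -0.724]
```

```bash
python3 -m creep '[[-0.045,0.006,0.043,0,0.3],[-0.045,0.006,0.043,0,0.3]]'
python3 -m creep '[[-0.045,0.006,0.043,0,0.3],[-0.045,0.006,0.043,0,0.3]]'
python3 -m creep '[[-0.045,0.006,0.043,0,0.3],[-0.045,0.006,0.043,0,0.3]]'
python3 -m creep '[[-0.045,0.006,0.043,0,0.3]]'
python3 -m creep '[[-0.03,0.004,0.028,0,0.3]]'
```

```text
clock: 20.02
position: [0.6533, 0.0212, 0.0426]
ee_rot: [0.018, 2.383, -0.034]
force: [-3.1, -1.2, -4.5]
width: 0.376
gripper_force: 25.0
clock: 20.27
position: [0.6594, 0.0217, 0.0434]
ee_rot: [0.018, 2.381, -0.034]
force: [-1.9, -0.8, -2.2]
width: 0.377
gripper_force: 25.0
clock: 20.52
position: [0.6649, 0.0221, 0.0437]
ee_rot: [0.018, 2.38, -0.034]
force: [-1.1, -0.9, -2.0]
width: 0.371
gripper_force: 25.0
clock: 20.65
position: [0.6674, 0.0224, 0.0438]
ee_rot: [0.018, 2.38, -0.034]
force: [-1.5, -0.6, -2.7]
width: 0.376
gripper_force: 25.0
clock: 20.78
position: [0.669, 0.0225, 0.0437]
ee_rot: [0.018, 2.38, -0.034]
force: [-0.8, -0.1, -1.6]
width: 0.377
gripper_force: 25.0
```

```bash
for i in 1 2; do :; done; python3 -m creep '[[-0.03,0.004,0.028,0,0.3],[0,0,0,0,0.3]]'
python3 -m creep '[[-0.03,0.004,0.028,0,0.3],[0,0,0,0,0.3]]'
python3 -m creep '[[-0.03,0.004,0.028,0,0.3],[0,0,0,0,0.3]]'
python3 - <<'E'
from cell import vision
from h import *
im=vision.get_image('scene'); c=im['pixels'][170:310,220:380]; cv2.imwrite('pics/sc1.png',cv2.resize(c,None,fx=4,fy=4,interpolation=cv2.INTER_CUBIC))
E
```

```text
clock: 21.02
position: [0.6705, 0.0226, 0.0437]
ee_rot: [0.018, 2.38, -0.034]
force: [0.5, 0.1, -1.8]
width: 0.378
gripper_force: 25.0
clock: 21.28
position: [0.6719, 0.0227, 0.0435]
ee_rot: [0.018, 2.381, -0.034]
force: [0.2, -0.5, -1.9]
width: 0.373
gripper_force: 25.0
clock: 21.52
position: [0.6735, 0.0228, 0.0435]
ee_rot: [0.018, 2.381, -0.034]
force: [0.5, 0.2, -1.6]
width: 0.379
gripper_force: 25.0
```

View pics/sc1.png

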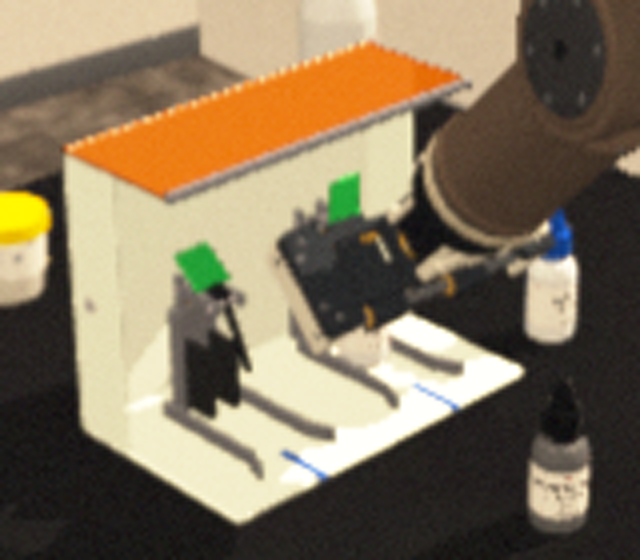

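```bash
python3 -m creep '[[-0.03,0.004,0.028,0,0.3],[0,0,0,0,0.3]]'
python3 -m creep '[[-0.02,0.0025,0.019,0,0.3],[0,0,0,0,0.3]]'
python3 -m creep '[[-0.02,0.0025,0.019,0,0.3],[0,0,0,0,0.3]]'
python3 -m creep '[[-0.02,0.0025,0.019,0,0.3],[0,0,0,0,0.3]]'
```

```text
clock: 21.82
position: [0.6752, 0.0229, 0.0435]
ee_rot: [0.018, 2.381, -0.034]
force: [-0.3, 0.3, -1.3]
width: 0.376
gripper_force: 25.0
clock: 22.08
position: [0.676, 0.0229, 0.0433]
ee_rot: [0.018, 2.381, -0.034]
force: [-1.6, 0.9, -1.7]
width: 0.375
gripper_force: 25.0
clock: 22.32
position: [0.6768, 0.0229, 0.0432]
ee_rot: [0.018, 2.382, -0.034]
force: [-4.0, -0.3, 0.3]
width: 0.372
gripper_force: 25.0
clock: 22.58
position: [0.6777, 0.023, 0.0431]
ee_rot: [0.018, 2.382, -0.034]
force: [-6.9, -0.2, 2.2]
width: 0.375
gripper_force: 25.0
```

```bash
python3 -m creep '[[0.045,-0.004,-0.008,0,0.3],[0,0,0,0,0.3],[0,0,0,0,0.4],[0,0,0,0,0.52],[0,0,0,0,0.52],[0,0,0,0,0.52]]'; python3 st.py; python3 -m creep '[[0,0,-0.3,0,0.52],[0,0,-0.6,0,0.52],[0,0,-0.8,0,0.52],[0,0,-0.8,0,0.52],[0,0,-0.8,0,0.52],[0,0,0,0,0.65]]';python3 st.py; python3 caps.py
```

```text
clock: 23.32
position: [0.677, 0.0229, 0.0426]
ee_rot: [0.018, 2.38, -0.034]
force: [0.4, 0.5, -0.3]
width: 0.514
gripper_force: 0.0
t 23.32 q [-0.16   0.617 -0.059  2.292  2.757  0.549 -1.37 ] p [0.677  0.0229 0.0426] w 0.514 F [ 0.4  0.5 -0.3]
tilt 43.6 az -2.5 x [-0.724  0.003 -0.69 ] y [ 0.023  1.    -0.019] z [ 0.689 -0.03  -0.724]
clock: 24.08
position: [0.5847, 0.0272, 0.1399]
ee_rot: [0.017, 2.379, -0.032]
force: [-0.1, 0.4, 0.5]
width: 0.585
gripper_force: 0.0
t 24.07 q [-0.293  0.303  0.023  2.456  2.594  0.41  -1.268] p [0.5847 0.0272 0.1399] w 0.585 F [-0.1  0.4  0.5]
tilt 43.7 az -2.4 x [-0.723  0.003 -0.691] y [ 0.022  1.    -0.018] z [ 0.69  -0.028 -0.723]
scene red 84 [0.6592 0.0267 0.0838] 0.102
scene blue 68 [ 0.6086 -0.104   0.0799] 0.096
side red 114 [0.663  0.0154 0.085 ] 0.104
side blue 100 [ 0.6125 -0.1163  0.0808] 0.099
```

```bash
python3 -m creep '[[0.21,-0.5,-0.16,0,0.65],[0.21,-0.7,-0.16,0,0.65],[0.21,-0.7,-0.16,0,0.65],[0.21,-0.7,-0.16,0,0.65],[0.21,-0.7,-0.16,0,0.65],[0,0,0,0,0.65]]'; python3 st.py; python3 -m creep '[[0,0,0.5,0,0.65],[0,0,0.5,0,0.65],[0,0,0.5,0,0.65],[0,0,0.5,0,0.65],[0,0,0,0,0.65]]';python3 st.py
```

```text
clock: 24.92
position: [0.5296, -0.1072, 0.1337]
ee_rot: [0.024, 2.383, -0.036]
force: [0.6, -0.3, -0.5]
width: 0.65
gripper_force: 0.0
t 24.93 q [ 0.275  0.281 -0.147  2.537  3.211  0.431 -1.517] p [ 0.5296 -0.1072  0.1337] w 0.65 F [ 0.6 -0.3 -0.5]
tilt 43.5 az -2.7 x [-0.726  0.007 -0.688] y [ 0.028  0.999 -0.019] z [ 0.688 -0.033 -0.725]
clock: 25.55
position: [0.5865, -0.1051, 0.0754]
ee_rot: [0.016, 2.382, -0.032]
force: [0.2, 0.7, 0.3]
width: 0.652
gripper_force: 0.0
t 25.55 q [ 0.217  0.491 -0.117  2.459  3.162  0.563 -1.47 ] p [ 0.5865 -0.1051  0.0754] w 0.652 F [0.2 0.7 0.3]
tilt 43.5 az -2.3 x [-0.725  0.002 -0.688] y [ 0.021  1.    -0.019] z [ 0.688 -0.028 -0.725]
```

```bash
python3 -m creep '[[0,-0.02,0.45,0,0.65],[0,-0.02,0.45,0,0.65],[0,-0.01,0.34,0,0.65],[0,0,0,0,0.65]]'; python3 st.py; python3 -m creep '[[0,0,0,0,0.3],[0,0,0,0,0.3],[0,0,0,0,0.3],[0,0,0,0,0.3],[0,0,-0.2,0,0.3],[0,0,-0.4,0,0.3],[0,0,-0.5,0,0.3],[0,0,-0.5,0,0.3],[0,0,0,0,0.3]]' 25
python3 st.py
```

```text
clock: 26.05
position: [0.6198, -0.1094, 0.0405]
ee_rot: [0.017, 2.381, -0.033]
force: [-0.7, 0.2, 0.4]
width: 0.653
gripper_force: 0.0
t 26.05 q [ 0.207  0.601 -0.107  2.395  3.157  0.609 -1.459] p [ 0.6198 -0.1094  0.0405] w 0.653 F [-0.7  0.2  0.4]
tilt 43.6 az -2.4 x [-0.725  0.003 -0.689] y [ 0.022  1.    -0.019] z [ 0.689 -0.029 -0.725]
clock: 27.18
position: [0.5744, -0.1082, 0.0886]
ee_rot: [0.018, 2.38, -0.035]
force: [0.6, -0.2, -1.8]
width: 0.375
gripper_force: 24.7
t 27.18 q [ 0.234  0.449 -0.122  2.479  3.174  0.542 -1.476] p [ 0.5744 -0.1082  0.0886] w 0.375 F [ 0.6 -0.2 -1.8]
tilt 43.6 az -2.5 x [-0.724  0.003 -0.69 ] y [ 0.023  1.    -0.02 ] z [ 0.69  -0.03  -0.724]
```

```bash
python3 -m creep '[[0,0.45,-0.05,0,0.3],[0,0.7,-0.05,0,0.3],[0,0.7,-0.05,0,0.3],[0,0.7,-0.05,0,0.3],[0,0.7,-0.05,0,0.3],[0,0.7,-0.05,0,0.3],[0,0.7,-0.05,0,0.3],[0,0.7,-0.05,0,0.3],[0,0.7,-0.05,0,0.3],[0,0,0,0,0.3],[0,0,0,0,0.3]]'; python3 st.py
python3 - <<'E'
from cell import vision
from h import *
im=vision.get_image('wrist'); np.savez('pics/wrist4.npz',**im)
q=None
u,p=pts(im,col(im,100,120,130,60)); k=(p[:,2]>.002)&(p[:,2]<.009)&(p[:,1]>.1); q=p[k][:,:2]
vx,vy,x,y=cv2.fitLine(q.astype(np.float32),cv2.DIST_HUBER,0,.01,.01).ravel(); print('L',k.sum(),x,y,np.degrees(np.arctan(vy/vx)))
from scipy.optimize import least_squares
H=hsv(im);u,p=pts(im,np.ones((480,640),bool)); k=(np.hypot(p[:,0]-.557,p[:,1]-.135)<.024)&(p[:,2]>.06)&(p[:,2]<.105); q=p[k]
r=least_squares(lambda v:np.hypot(q[:,0]-v[0],q[:,1]-v[1])-.0175,[.557,.135],loss='soft_l1',f_scale=.001); print('bottle',k.sum(),r.x,np.median(abs(r.fun)))
E
```

```text
clock: 28.55
position: [0.5685, 0.1341, 0.0955]
ee_rot: [0.017, 2.381, -0.034]
force: [1.0, -0.7, -0.8]
width: 0.376
gripper_force: 24.7
t 28.55 q [-0.571  0.435 -0.02   2.454  2.284  0.579 -1.256] p [0.5685 0.1341 0.0955] w 0.376 F [ 1.  -0.7 -0.8]
tilt 43.6 az -2.5 x [-0.725  0.003 -0.689] y [ 0.023  1.    -0.02 ] z [ 0.689 -0.03  -0.724]
L 435 0.58135456 0.1374487 4.57839
bottle 7720 [0.56441259 0.13344231] 0.0003342739630872709
```

```bash
python3 -m creep '[[0,0.05,0.45,0,0.3],[0,0.055,0.45,0,0.3],[0,0.055,0.45,0,0.3],[0,0.05,0.34,0,0.3],[0,0,0,0,0.3],[0,0,0,0,0.3]]'
python3 st.py
```

```text
clock: 29.35
position: [0.6149, 0.1403, 0.0465]
ee_rot: [0.018, 2.382, -0.034]
force: [-0.3, -0.5, -0.4]
width: 0.374
gripper_force: 25.0
t 29.35 q [-0.495  0.589 -0.051  2.368  2.401  0.631 -1.331] p [0.6149 0.1403 0.0465] w 0.374 F [-0.3 -0.5 -0.4]
tilt 43.6 az -2.5 x [-0.725  0.003 -0.689] y [ 0.023  1.    -0.02 ] z [ 0.688 -0.03  -0.725]
```

Same push, now left bay, in small steps.

```bash
python3 -m creep '[[-0.045,0.006,0.043,0,0.3],[-0.045,0.006,0.043,0,0.3]]'
python3 -m creep '[[-0.045,0.006,0.043,0,0.3],[-0.045,0.006,0.043,0,0.3]]'
python3 -m creep '[[-0.045,0.006,0.043,0,0.3],[-0.045,0.006,0.043,0,0.3]]'
python3 -m creep '[[-0.045,0.006,0.043,0,0.3],[-0.045,0.006,0.043,0,0.3]]'
python3 -m creep '[[-0.045,0.006,0.043,0,0.3]]'
```

```text
clock: 29.6
position: [0.6195, 0.1411, 0.0462]
ee_rot: [0.017, 2.382, -0.034]
force: [-4.0, 0.0, -3.7]
width: 0.382
gripper_force: 25.0
clock: 29.85
position: [0.6251, 0.1416, 0.0463]
ee_rot: [0.017, 2.382, -0.034]
force: [-3.3, 0.1, -2.8]
width: 0.374
gripper_force: 25.0
clock: 30.1
position: [0.6308, 0.1421, 0.0467]
ee_rot: [0.018, 2.38, -0.034]
force: [-1.4, 1.2, -2.2]
width: 0.375
gripper_force: 25.0
clock: 30.35
position: [0.6359, 0.1425, 0.0468]
ee_rot: [0.018, 2.38, -0.034]
force: [-0.6, -0.3, -1.3]
width: 0.375
gripper_force: 25.0
clock: 30.48
position: [0.6383, 0.1426, 0.0468]
ee_rot: [0.018, 2.38, -0.034]
force: [0.4, 0.2, -0.5]
width: 0.374
gripper_force: 25.0
```

```bash
python3 -m creep '[[-0.03,0.004,0.028,0,0.3],[0,0,0,0,0.3]]'
python3 -m creep '[[-0.02,0.0025,0.019,0,0.3],[0,0,0,0,0.3]]'
python3 -m creep '[[-0.02,0.0025,0.019,0,0.3],[0,0,0,0,0.3]]'
python3 -m creep '[[-0.02,0.0025,0.019,0,0.3],[0,0,0,0,0.3]]'
python3 -m creep '[[-0.02,0.0025,0.019,0,0.3],[0,0,0,0,0.3]]'
```

```text
clock: 30.72
position: [0.6398, 0.1427, 0.0467]
ee_rot: [0.018, 2.38, -0.034]
force: [0.8, -1.0, -0.8]
width: 0.374
gripper_force: 25.0
clock: 30.98
position: [0.6406, 0.1428, 0.0465]
ee_rot: [0.018, 2.381, -0.034]
force: [-0.4, 1.0, -0.8]
width: 0.379
gripper_force: 25.0
clock: 31.22
position: [0.6418, 0.1428, 0.0465]
ee_rot: [0.018, 2.381, -0.034]
force: [0.9, -0.5, -0.6]
width: 0.377
gripper_force: 25.0
clock: 31.48
position: [0.6429, 0.1429, 0.0465]
ee_rot: [0.018, 2.381, -0.034]
force: [0.0, 0.3, -1.5]
width: 0.373
gripper_force: 25.0
clock: 31.72
position: [0.644, 0.143, 0.0465]
ee_rot: [0.018, 2.381, -0.034]
force: [0.5, -0.3, -0.6]
width: 0.376
gripper_force: 25.0
```

```bash
python3 -m creep '[[-0.02,0.0025,0.019,0,0.3],[0,0,0,0,0.3]]'
python3 -m creep '[[-0.02,0.0025,0.019,0,0.3],[0,0,0,0,0.3]]'
python3 -m creep '[[-0.02,0.0025,0.019,0,0.3],[0,0,0,0,0.3]]'
```

```text
clock: 31.98
position: [0.6449, 0.143, 0.0464]
ee_rot: [0.018, 2.381, -0.034]
force: [-0.2, -0.1, -1.2]
width: 0.377
gripper_force: 25.0
clock: 32.22
position: [0.6458, 0.1431, 0.0463]
ee_rot: [0.017, 2.381, -0.034]
force: [-3.7, 0.0, 0.4]
width: 0.374
gripper_force: 25.0
clock: 32.48
position: [0.6466, 0.1431, 0.0462]
ee_rot: [0.017, 2.382, -0.034]
force: [-6.1, -0.2, 1.8]
width: 0.375
gripper_force: 25.0
```

Stop felt; unload, release, withdraw, look.

```bash
python3 -m creep '[[0.045,-0.004,-0.008,0,0.3],[0,0,0,0,0.3],[0,0,0,0,0.4],[0,0,0,0,0.52],[0,0,0,0,0.52],[0,0,0,0,0.52]]'; python3 -m creep '[[0,0,-0.3,0,0.52],[0,0,-0.6,0,0.52],[0,0,-0.8,0,0.52],[0,0,-0.8,0,0.52],[0,0,-0.8,0,0.52],[0,0,-0.8,0,0.52],[0,0,0,0,0.52]]';python3 st.py; python3 caps.py
python3 - <<'E'
from h import *
im=load('sceneL'); c=im['pixels'][170:310,220:380]; cv2.imwrite('pics/sc2.png',cv2.resize(c,None,fx=4,fy=4,interpolation=cv2.INTER_CUBIC))
E
```

```text
clock: 33.22
position: [0.6458, 0.143, 0.0456]
ee_rot: [0.018, 2.381, -0.034]
force: [-0.3, -0.4, 0.1]
width: 0.522
gripper_force: 0.0
clock: 34.1
position: [0.5316, 0.1488, 0.1658]
ee_rot: [0.017, 2.379, -0.03]
force: [-0.6, 0.4, 0.2]
width: 0.517
gripper_force: 0.0
t 34.1 q [-0.806  0.219  0.137  2.466  1.894  0.469 -0.911] p [0.5316 0.1488 0.1658] w 0.517 F [-0.6  0.4  0.2]
tilt 43.7 az -2.2 x [-0.723  0.004 -0.691] y [ 0.021  1.    -0.017] z [ 0.69  -0.026 -0.723]
scene blue 89 [0.633  0.1474 0.0834] 0.103
side red 111 [0.6628 0.0155 0.0851] 0.104
side blue 86 [0.6384 0.1356 0.0846] 0.103
```

View pics/sc2.png

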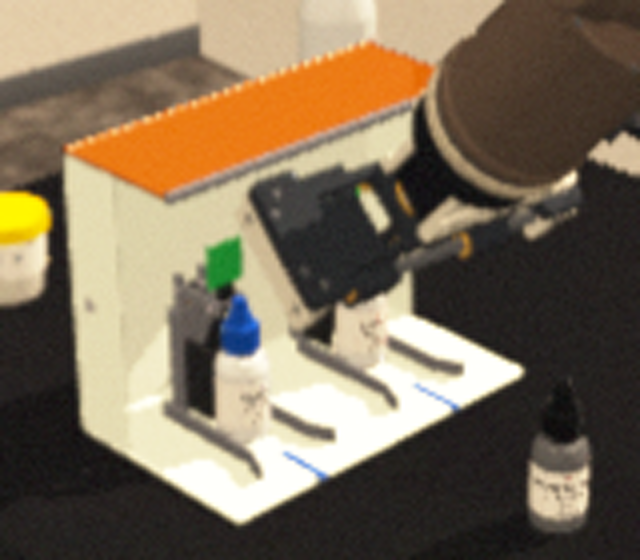

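Run:
```python
from h import *
im=load('sideL'); u,p=pts(im,col(im,50,80,120,50)); k=(p[:,0]>.6)&(p[:,0]<.8)&(p[:,2]>.07)&(p[:,2]<.2)
for a,b in((-.05,.08),(.08,.2)):
    q=p[k&(p[:,1]>a)&(p[:,1]<b)]; print(len(q),np.round(np.median(q,0),3) if len(q) else '', np.round(np.ptp(q,axis=0),3) if len(q) else '')
from cell import sign_off
print(sign_off())
```

```text
43 [0.678 0.019 0.126] [0.004 0.026 0.034]
17 [0.652 0.143 0.116] [0.002 0.027 0.016]
the job is handed in; nothing more can be done
None
```

The job is handed in, at about 34 s of the 61 s allowed. Red now stands in the right bay and blue in the left, both upright, both flags up, and each was pressed to its stop at about 6–7 N. The moves have no tilt command, so I got the gripper's 40° tilt by driving the arm past a joint limit; the judge's verdict was not shown.

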